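Scoop a sample of bearing balls out of the canister for the profile projector

TASK

Draw the small scoop out of its blue holder by its neck, lay it down on the bench and let go, then take it again by its red grip. Angle it through the narrow mouth of the tilted canister, scoop up at least two brass bearing balls, right it and carry them out in the pan, without forcing the canister. Tip them into the green tray, lay the scoop flat on the bench right way up, let no ball end up anywhere but in the tray or the canister, and leave the other things on the bench where they are.

Things in the scene. Friction and masses are not known exactly. Their poses are not given: they have to be found in the camera images.
- scoop: Loose aluminium scoop, 130 to 210 g, 270 mm long, 46 mm wide, 30 mm tall. x points from the handle to the open front lip, z up when right way up. Origin: on the underside at the back of the pan. Laid on the bench it rests on its flat pan and on a black foot at the handle's end. At the start its handle lies loose in the holder: only the pan and the first 70 mm of neck stick out.
- scoop_pan (a point): Middle of the pan (x 26, z 11 mm). Pan: x 0 to 60 mm, flat floor 2 mm thick, underside at z 0; back wall 30 mm tall; side walls (outer faces y +-23) 23 mm tall for x 2 to 28, then 11 mm tall to x 40; the last 20 mm before the lip are bare floor; no front wall, so balls roll out unless the lip is tipped up a little.
- scoop_lip (a point): Middle of the scoop's front lip, underside (x 60, z 0 mm).
- scoop_neck (a point): On the handle axis (x -30, z 22 mm), in the exposed neck. The handle is a straight bar 14 mm wide (y), z 14 to 30 mm, along x: bare steel neck x 0 to -80, red grip x -80 to -196, black foot 18 mm wide, z 0 to 30, x -196 to -210.
- scoop_grip (a point): On the handle axis (x -150, z 22 mm), in the red grip. Held here, the gripper is about 90 mm outside the mouth when the lip touches the canister's far end; held at the neck, the scoop does not reach the balls.
- holder: Blue holder fixed to the bench, a tunnel 40 mm wide, 48 mm tall. Its frame coincides with the scoop's at the start; x = direction in which the scoop is drawn out, straight and level. It runs from x -70 (open face) to -226 mm (closed); inside 28 mm wide, 42 mm tall. The scoop is free of it after a draw of 145 mm.
- canister: Clear rectangular canister, yellow front, fixed on a dark cradle, mouth end high, 150 mm tall in all. Origin: on the bench under the front face's lower edge; x level, from mouth to far end, z up. Its axis a runs inwards along x, 20 degrees (0.349 rad) downwards; n is square to its inner floor. The point a 0, n 0 is 58 mm over the origin. Inside: a 8 to 120, y -48 to 48, n 0 to 95 mm; walls 4 mm.
- mouth (a point): Centre of the mouth in the outer face of the canister's front plate (a 0, n 42 mm). The plate is a 0 to 8 mm; the rectangular mouth in it is y -33 to 33, n 14 to 70 mm.
- low_edge (a point): Middle of the canister's low inner edge, where floor and far end meet (a 120, n 0 mm). The four balls lie spread along this edge, 3 to 8 mm apart.
- tray: Green open tray fixed to the bench, 100 x 100 mm, 26 mm tall, walls 4 mm, floor 4 mm. Origin: centre of its underside, axes along its sides.
- tray_mid (a point): Middle of the space in the tray, 13 mm over the bench.
- canister_mid (a point): Middle of the space in the canister (a 60, n 40 mm).
- ball0_center (a point): Centre of a brass bearing ball, 18 mm in diameter, 24 g, oiled and slippery (friction about 0.15), rolls freely, in the canister at the start.
- ball1_center (a point): Centre of a brass bearing ball, 18 mm in diameter, 24 g, oiled and slippery (friction about 0.15), rolls freely, in the canister at the start.
- ball2_center (a point): Centre of a brass bearing ball, 18 mm in diameter, 24 g, oiled and slippery (friction about 0.15), rolls freely, in the canister at the start.
- ball3_center (a point): Centre of a brass bearing ball, 18 mm in diameter, 24 g, oiled and slippery (friction about 0.15), rolls freely, in the canister at the start.
- vblock: Bystander, loose: steel V-block, 50 x 40 x 38 mm. Origin: middle of its underside. Leave alone.
- gauge: Bystander, loose: dark plug gauge standing up, 32 mm wide, 95 mm tall. Origin: middle of its underside. Leave alone.
- ringgauge: Bystander, loose: steel ring gauge lying flat, 60 mm across, 20 mm tall. Origin: middle of its underside. Leave alone.
- caliper: Bystander, loose: caliper lying flat, 200 mm long. Origin: middle of its underside. Leave alone.
- blockcase: Bystander, loose: wooden gauge-block case, 90 x 130 x 35 mm. Origin: middle of its underside. Leave alone.
- oilbottle: Bystander, loose: white bottle with a red cap, 50 mm wide, 120 mm tall. Origin: middle of its underside. Leave alone.
- mug: Bystander, loose: blue mug, 80 mm wide, 90 mm tall. Origin: middle of its underside. Leave alone.

How it is judged:
By the outcome, as a careful person would: the job done as asked, in the order asked, and still so for the second after the job is handed in, with the robot touching nothing.
It also fails if it takes over 72 s, if anything falls off the work surface, if the arm or the gripper's body presses on something with over 40 N, if the wrist force passes 120 N, or if a joint passes its speed limit or range.

ROBOT

A 6-joint arm with a two-finger parallel gripper is mounted at the origin on the work surface. World frame = base frame: x ahead of the robot, y to its left, z up, the work surface at z = 0. Lengths are in m, angles in rad, forces in N, time in s.
With the tool pointing down it reaches from about 0.35 to 0.775 m from the base axis. Payload 7.3 kg.
Tool frame: the origin (TCP) lies between the finger pads; the fingertips stand 8 mm ahead of it and the grasp point (between the pads) lies 11 mm behind it (robot.nose_length is the distance from the TCP to the fingertips, in m); z points along the fingers, y is the line along which they close (so a half turn about z gives the same grasp; the last joint's range is limited). The gripper opens to 92 mm and grips with 3 to 60 N. Pads are 19 mm wide; open, the fingers measure 130 mm over their backs; the gripper's body (75 mm by 190 mm) begins 47 mm behind the grasp point.
Start: joints at [1.186, 0.342, 1.524, -0, 1.275, -0.146], TCP at [0.124, 0.51, 0.235] pointing down, gripper open.
Joint ranges: [-2.53, 2.53], [-0.77, 2.02], [0.04, 2.7], [-1, 4.14], [0.28, 2.66], [-3.11, 3.11]. Speed limits (rad/s): [2.57, 2.57, 3.14, 3.14, 3.14, 3.14].

INTERFACE

Orientations are given as [roll, pitch, yaw] about the fixed x, y, z axes, in that order (R = Rz(yaw) Ry(pitch) Rx(roll)).
In Python, from cell import robot gives the robot as it stands. The module is installed in compiled form; this text tells all that it offers.
- The arm moves only by the shell command python3 -m jog 'ROWS' [FORCE]. ROWS is JSON, a list that holds one entry, the list of rows, each a list of 5 numbers: the gripper's target within -1 to 1 (fully open at 1, half-way at 0, shut at -1), then the shift along the tool's x, y, z in m, then the turn about the tool's z in rad. A call has 1 to 5 rows; each row is the pose to reach, as a shift and turn from the pose commanded when the call began, along the tool's axes at that moment; what a row does not reach only later rows make up. A row lasts 1/12 s, in which the tool goes at most 41.7 mm and 7.16 degrees, less where a joint would pass 70% of its speed; a pose out of reach is approached as far as the arm can. A call with a gripper value outside its range is refused whole. The fingers move at their own pace and stop on an object; FORCE is the grip in N (left out, the last holds). Time passes only in rows, so rows that repeat a pose let the fingers close. It gives the time, the measured TCP pose, the force, the opening and the grip force at its end, in the units of the state.
- robot.observe(): the state, without advancing time (a new reading comes with each control period).
- robot.read_camera(name): name is "scene" or "top" or "wrist"; returns the picture (480x640x3 uint8, red, green, blue); there is no depth.
- robot.camera_model(name): a dict with "camera_matrix" (3x3 intrinsics, pixels), "position" and "attitude" of the camera in the world; the wrist camera has in their place "mount" (4x4, takes a point from camera to tool coordinates, whose origin is the TCP and whose axes are the flange's). Camera axes: x right, y down, z forward; pixel columns grow to the right and rows downward; lengths in m; the calibration is good to about 2 mm. The wrist camera is an equidistant fisheye: a pixel r from the principal point sees the ray r / f radians off the axis. A picture is of the moment at which its call begins: read the wrist's pose just before it. camera_model takes no time and is no camera call.
- robot.hand_in(): hands the job in; it is judged then, once.
The state is a dict: "time": time; "qpos": joint angles; "qvel": joint speeds; "joint_efforts": joint torques, N m; "tool_pos": TCP position; "tool_rot": TCP orientation; "contact_force": force on the tool from outside, world axes, zero at the start; "torque": the same for the moment, N m; "opening": finger opening in m; "grip_force": force on a finger pad.
Only numpy, scipy, OpenCV 4.12 (cv2) and the standard library are available. Lean on these libraries where they do the work, as an engineer would, in place of code of your own. Each camera call takes 0.05 s, during which the arm holds its last target. There are 200 camera calls.

## Working session

There is one attempt and no reset: what is moved stays moved. The work goes in short steps, Python scripts to look and compute and a shell command to move; the robot and the scene stay as the last step left them, time stands still between calls to the robot, and variables do not carry over. Pictures are saved under pics/ and viewed, at most 10 in all, crops included, and the job is handed in when it is done.

```bash
mkdir -p pics; python3 - <<'E'
from cell import robot
import cv2,numpy as np
np.set_printoptions(precision=4,suppress=True)
o=robot.observe(); print(o)
for n in("top","scene"):
    im=robot.read_camera(n); cv2.imwrite(f"pics/{n}0.png",im[...,::-1]); print(n,robot.camera_model(n))
print(robot.camera_model("wrist"), robot.nose_length)
E
```

```text
{'time': 0.0, 'qpos': array([ 1.186 ,  0.3427,  1.525 , -0.    ,  1.2754, -0.146 ]), 'qvel': array([-0.0001,  0.0001, -0.0008, -0.0008,  0.0004,  0.0012]), 'joint_efforts': array([ -0.0003, -43.1237, -24.4217,   0.0717,   0.0559,  -0.0001]), 'tool_pos': array([0.124 , 0.5097, 0.234 ]), 'tool_rot': array([-3.1401, -0.0002,  2.9028]), 'contact_force': array([-0.0565,  0.0331,  0.1815]), 'torque': array([-0.026 ,  0.0024,  0.0156]), 'grip_force': 0.0, 'opening': 0.09172048239734647}
top {'camera_matrix': array([[473.888 ,   0.    , 319.1796],
       [  0.    , 473.888 , 237.6546],
       [  0.    ,   0.    ,   1.    ]]), 'position': array([0.3789, 0.0543, 1.266 ]), 'attitude': array([-2.9814, -0.0017, -1.5566])}
scene {'camera_matrix': array([[566.7551,   0.    , 325.437 ],
       [  0.    , 566.7551, 239.8546],
       [  0.    ,   0.    ,   1.    ]]), 'position': array([ 1.5306, -0.8582,  0.9162]), 'attitude': array([-2.1347,  0.005 ,  0.8175])}
{'camera_matrix': array([[371.6483,   0.    , 315.9735],
       [  0.    , 371.6483, 241.9142],
       [  0.    ,   0.    ,   1.    ]]), 'mount': array([[-0.0002, -0.9687, -0.2483,  0.0658],
       [ 1.    , -0.    , -0.0007,  0.0009],
       [ 0.0007, -0.2484,  0.9687, -0.1497],
       [ 0.    ,  0.    ,  0.    ,  1.    ]])} 0.008
```

View pics/top0.png

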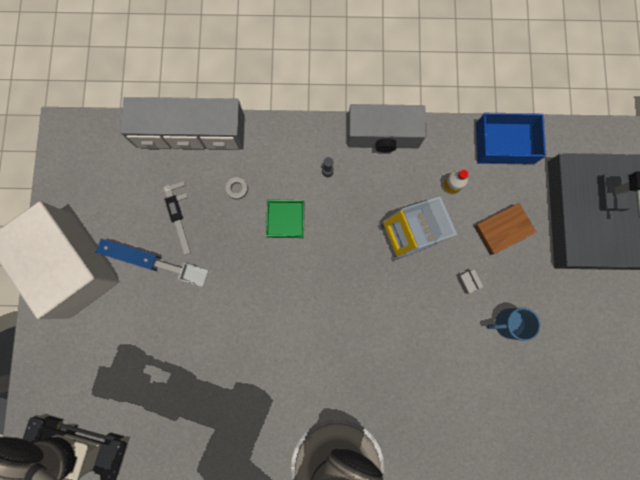

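View pics/scene0.png

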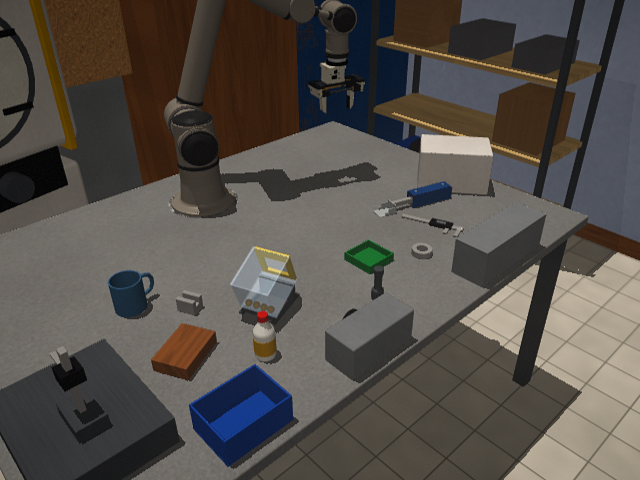

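```bash
cat > h.py <<'E'
from cell import robot
import cv2,numpy as np
from scipy.spatial.transform import Rotation as R
np.set_printoptions(precision=4,suppress=True)
def ray(n,uv):
    m=robot.camera_model(n);d=np.linalg.inv(m["camera_matrix"])@[*uv,1]
    return np.array(m["position"]),R.from_euler("xyz",m["attitude"]).as_matrix()@d
def gz(n,uv,z):
    p,d=ray(n,uv); return p+d*(z-p[2])/d[2]
def proj(n,P):
    m=robot.camera_model(n);c=R.from_euler("xyz",m["attitude"]).as_matrix().T@(np.array(P)-m["position"])
    c=m["camera_matrix"]@c; return c[:2]/c[2]
E
python3 - <<'E'
from h import *
t=cv2.imread("pics/top0.png")
a=cv2.resize(t[230:300,85:218],None,fx=6,fy=6,interpolation=cv2.INTER_CUBIC)   # 798x420
b=cv2.resize(t[190:265,370:470],None,fx=5,fy=5,interpolation=cv2.INTER_CUBIC)
cv2.imwrite("pics/ca.png",a)
c=cv2.resize(t[190:250,260:315],None,fx=5,fy=5,interpolation=cv2.INTER_CUBIC)
o=np.zeros((375,775,3),np.uint8);o[:,:500]=b;o[:300,500:775]=c
cv2.imwrite("pics/cb.png",o)
E
```

```text
(no output)
```

View pics/ca.png

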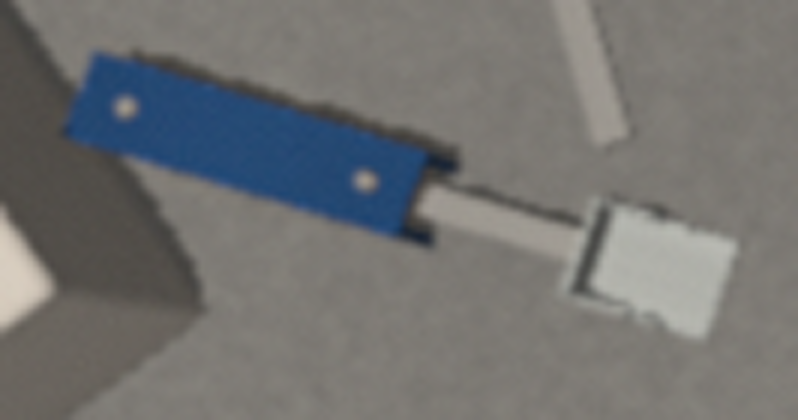

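View pics/cb.png

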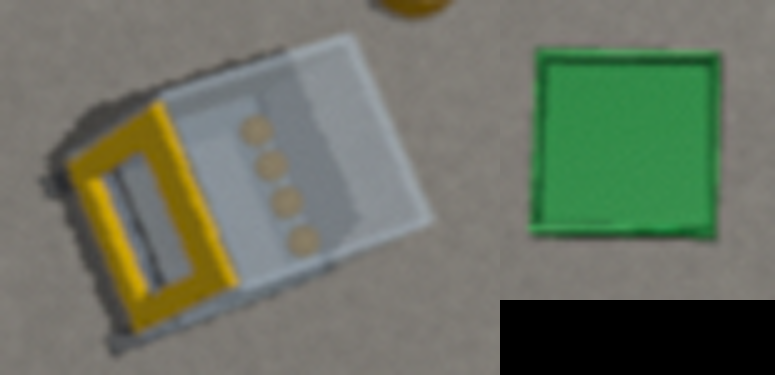

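```bash
cat > fit.py <<'E'
from h import *
from scipy.optimize import least_squares
def px(P,s,off): return (np.array(P,float)+.5)/s-.5+np.array(off)
def fit(loc,uv,x0,n="top"):
    loc=np.array(loc,float)
    def W(p):
        c,s=np.cos(p[2]),np.sin(p[2]); return np.c_[p[0]+c*loc[:,0]-s*loc[:,1],p[1]+s*loc[:,0]+c*loc[:,1],loc[:,2]]
    f=lambda p:(np.array([proj(n,w) for w in W(p)])-uv).ravel()
    r=least_squares(f,x0); print(np.array(r.x),"res px",r.fun.reshape(-1,2).round(2).tolist()); return r.x
def can(a,y,n):
    c,s=np.cos(.349),np.sin(.349); return [(a*c+n*s)/1e3,y/1e3,(58+n*c-a*s)/1e3]
E
python3 - <<'E'
from fit import *
m=1e-3
u=px([(97,52),(430,152),(405,237),(67,133),(583,243),(740,238),(707,340)],6,(85,230))
L=np.array([[-226,20,48],[-70,20,48],[-70,-20,48],[-226,-20,48],[-1,0,30],[60,23,2],[60,-23,2]])*m
fit(L,u,[gz("top",u[4],.03)[0],gz("top",u[4],.03)[1],-1.6])
u=px([(68,163),(135,331),(160,103),(237,287),(352,36),(433,221)],5,(370,190))
L=[can(0,52,-4),can(0,-52,-4),can(8,52,99),can(8,-52,99),can(124,52,99),can(124,-52,99)]
p=fit(L,u,[.4,-.15,-1.2])
b=px([(257,129),(272,165),(288,202),(303,240)],5,(370,190))
for q in b:
    w=gz("top",q,can(111,0,9)[2])[:2]-p[:2]; c,s=np.cos(p[2]),np.sin(p[2]); print("ball canister xy",w@[c,s],w@[-s,c],"expect x",can(111,0,9)[0])
u=px([(37,50),(222,52),(218,240),(30,238)],5,(260,190))
L=np.array([[50,50,26],[50,-50,26],[-50,-50,26],[-50,50,26]])*m
fit(L,u,[.45,.15,0])
E
```

```text
[ 0.4867  0.4125 -1.8488] res px [[-0.44, -0.81], [0.57, -0.31], [-0.55, 0.3], [-0.99, 0.3], [-0.32, 0.22], [0.94, 0.35], [0.83, -0.1]]
[ 0.5722 -0.1255 -1.1973] res px [[-2.27, -0.9], [-0.67, 2.66], [0.85, -2.54], [1.94, 0.6], [-0.11, -0.53], [0.03, 0.72]]
ball canister xy 0.109661023192692 0.03288640118917426 expect x 0.10738600501221428
ball canister xy 0.10963575720466479 0.012018639747867078 expect x 0.10738600501221428
ball canister xy 0.1098998417092346 -0.00943098179700527 expect x 0.10738600501221428
ball canister xy 0.1094595842146741 -0.031081735432962877 expect x 0.10738600501221428
[0.6297 0.147  0.0001] res px [[-0.19, 0.36], [0.05, 0.49], [0.13, -0.34], [0.01, -0.48]]
```

The top crop shows the scoop lying in the holder: neck from (420,200) to (583,243) and lip mid at (723,289). The balls run along the low edge, (257,129) to (303,240) in the second crop, and the tray is square to the axes. Next is a planner helper that prints tool-frame shifts.

```bash
cat >> h.py <<'E'
def plan(P,syaw,k=1,frm=None):
    """shifts per call to bring the TCP to P with the scoop pointing along syaw (tool x opposite)"""
    o=robot.observe(); p=np.array(o["tool_pos"]); y=o["tool_rot"][2]
    if frm: p=np.array(frm[:3]); y=frm[3]+np.pi
    dy=(syaw+np.pi-y+np.pi)%(2*np.pi)-np.pi; D=(np.array(P)-p)
    print("t",o["time"],"from",p,"yaw err",dy,"F",o["contact_force"].round(1),"open",o["opening"],"grip",o["grip_force"])
    for i in range(k):
        a=y+dy*i/k; d=D/k; X=[np.cos(a),np.sin(a)];Y=[np.sin(a),-np.cos(a)]
        print("call",i,"x %.4f y %.4f z %.4f turn %.3f"%(d[:2]@X,d[:2]@Y,-d[2],-dy/k))
def S(o,yaw,x,y=0):
    c,s=np.cos(yaw),np.sin(yaw); return np.array([o[0]+c*x-s*y,o[1]+s*x+c*y])
E
python3 - <<'E'
from h import *
n=S((.4867,.4125),-1.8488,-.035); print(n)
plan([.30,.40,.20],-1.8488+0.8,2)
plan([*n,.13],-1.8488,2,[.3,.4,.2,-1.8488+.8])
E
```

```text
[0.4963 0.4462]
t 0.1 from [0.124  0.5098 0.2341] yaw err -0.8099899504969055 F [0.5 0.6 0.1] open 0.091740264917685 grip 0.0
call 0 x -0.0985 y -0.0325 z 0.0171 turn 0.405
call 1 x -0.1033 y 0.0089 z 0.0171 turn 0.405
t 0.1 from [0.3 0.4 0.2] yaw err -0.7999999999999998 F [0.5 0.6 0.1] open 0.091740264917685 grip 0.0
call 0 x -0.0289 y 0.0966 z 0.0350 turn 0.400
call 1 x 0.0110 y 0.1002 z 0.0350 turn 0.400
```

```bash

python3 -m jog '[[[0.2,-0.025,-0.008,0.004,0.1],[0.2,-0.05,-0.016,0.008,0.2],[0.2,-0.075,-0.024,0.012,0.3],[0.2,-0.0985,-0.0325,0.017,0.405],[0.2,-0.0985,-0.0325,0.017,0.405]]]' 20
python3 -m jog '[[[0,-0.025,0.002,0.004,0.1],[0,-0.05,0.004,0.008,0.2],[0,-0.075,0.007,0.012,0.3],[0,-0.103,0.009,0.017,0.405],[0,-0.103,0.009,0.017,0.405]]]'
python3 -m jog '[[[-0.1,-0.007,0.024,0.01,0.1],[-0.1,-0.014,0.048,0.02,0.2],[-0.1,-0.021,0.072,0.03,0.3],[-0.1,-0.029,0.0965,0.035,0.4],[-0.1,-0.029,0.0965,0.035,0.4]]]'
python3 -m jog '[[[-0.1,0.003,0.025,0.01,0.1],[-0.1,0.006,0.05,0.02,0.2],[-0.1,0.009,0.075,0.03,0.3],[-0.1,0.011,0.1,0.035,0.4],[-0.1,0.011,0.1,0.035,0.4]]]'
python3 - <<'E'
from h import *
plan([.4963,.4462,.13],-1.8488); o=robot.observe(); print(o["tool_rot"])
im=robot.read_camera("wrist"); cv2.imwrite("pics/w1.png",im[...,::-1])
E
```

```text
time: 0.52
tool_pos: [0.2147, 0.4529, 0.2165]
tool_rot: [-3.139, 0.002, 2.49]
contact_force: [0.3, -0.1, -0.1]
opening: 0.0632
grip_force: 0.0
time: 0.93
tool_pos: [0.3025, 0.3986, 0.1997]
tool_rot: [-3.141, 0.002, 2.086]
contact_force: [0.1, -0.4, -0.4]
opening: 0.0458
grip_force: 0.0
time: 1.35
tool_pos: [0.4009, 0.4242, 0.1639]
tool_rot: [3.141, 0.0, 1.688]
contact_force: [-1.2, -0.7, 1.1]
opening: 0.0415
grip_force: 0.0
time: 1.77
tool_pos: [0.4982, 0.447, 0.1287]
tool_rot: [-3.141, 0.001, 1.289]
contact_force: [-1.0, 0.3, -1.0]
opening: 0.0411
grip_force: 0.0
t 1.7667 from [0.4982 0.447  0.1287] yaw err 0.003383777082568429 F [-1.   0.3 -1. ] open 0.041069809770438934 grip 0.0
call 0 x -0.0013 y -0.0016 z -0.0013 turn -0.003
[-3.1415  0.0007  1.2894]
```

View pics/w1.png

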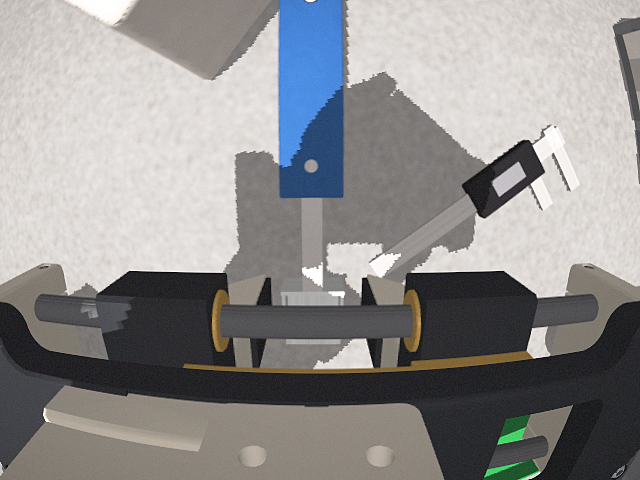

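```bash
cat >> h.py <<'E'
def wgz(uv,z,pos,rot):
    m=robot.camera_model("wrist");K=m["camera_matrix"];M=np.array(m["mount"])
    q=(np.array(uv)-K[:2,2])/K[0,0]; r=np.hypot(*q); d=np.r_[q/r*np.sin(r),np.cos(r)]
    T=R.from_euler("xyz",rot).as_matrix(); p=np.array(pos)+T@M[:3,3]; d=T@M[:3,:3]@d
    return p+d*(z-p[2])/d[2]
def inS(P,o,yaw):
    d=np.array(P[:2])-o; c,s=np.cos(yaw),np.sin(yaw); return np.array([d@[c,s],d@[-s,c]])
E
python3 - <<'E'
from h import *
pos,rot=[.4982,.447,.1287],[-3.1415,.0007,1.2894]
o=(.4867,.4125);y=-1.8488
for n,uv,z in(("neck far",(312.5,200),.03),("neck near",(312.5,262),.03),("hold L",(280,197),.048),("hold R",(343.5,197),.048),("hold L far",(279,5),.048),("hold R far",(348,5),.048),("calip tip",(370,262),.006),("calip tip2",(385,277),.006)):
    print(n,inS(wgz(uv,z,pos,rot),o,y).round(4))
print("tcp",inS(pos,o,y))
E
```

```text
neck far [-0.0689 -0.    ]
neck near [-0.0253 -0.0003]
hold L [-0.0735 -0.0201]
hold R [-0.0734  0.0196]
hold L far [-0.1978 -0.0203]
hold R far [-0.1975  0.0229]
calip tip [-0.0174  0.0439]
calip tip2 [-0.0049  0.0564]
tcp [-0.0363  0.0016]
```

```bash
python3 - <<'E'
from h import *
plan([*S((.4867,.4125),-1.8488,-.042),.012],-1.8488)
E
```

```text
t 1.8167 from [0.4963 0.4469 0.1293] yaw err -0.0014363192732975705 F [0.  0.  0.7] open 0.0412124156302322 grip 0.0
call 0 x 0.0063 y 0.0002 z 0.1173 turn 0.001
```

```bash

python3 -m jog '[[[-0.35,0.002,0,0.03,0.001],[-0.35,0.006,0,0.06,0.001],[-0.35,0.006,0,0.09,0.001],[-0.35,0.006,0,0.11,0.001],[-0.35,0.006,0,0.117,0.001]]]' 30
python3 -m jog '[[[-1,0,0,0,0],[-1,0,0,0,0],[-1,0,0,0,0],[-1,0,0,0,0],[-1,0,0,0,0]]]' 30
python3 -m jog '[[[-1,-0.005,0,-0.001,0],[-1,-0.015,0,-0.001,0],[-1,-0.028,0,-0.001,0],[-1,-0.042,0,-0.001,0],[-1,-0.055,0,-0.001,0]]]'
python3 -m jog '[[[-1,-0.012,0,0,0],[-1,-0.024,0,0,0],[-1,-0.036,0,0,0],[-1,-0.048,0,0,0],[-1,-0.06,0,0,0]]]'
python3 -m jog '[[[-1,-0.012,0,0,0],[-1,-0.024,0,0,0],[-1,-0.036,0,0,0],[-1,-0.048,0,0,0],[-1,-0.055,0,0,0]]]'
```

```text
time: 2.23
tool_pos: [0.4941, 0.4517, 0.0105]
tool_rot: [-3.137, 0.005, 1.296]
contact_force: [-0.8, -1.2, 0.5]
opening: 0.0299
grip_force: 0.0
time: 2.65
tool_pos: [0.4983, 0.4534, 0.016]
tool_rot: [3.14, -0.003, 1.292]
contact_force: [-2.4, 0.5, 6.9]
opening: 0.0136
grip_force: 30.0
time: 3.07
tool_pos: [0.4833, 0.3998, 0.0161]
tool_rot: [3.139, -0.003, 1.292]
contact_force: [1.8, 1.7, 3.2]
opening: 0.0138
grip_force: 30.0
time: 3.48
tool_pos: [0.4669, 0.3421, 0.016]
tool_rot: [3.139, -0.003, 1.292]
contact_force: [-0.2, 2.7, 2.3]
opening: 0.0139
grip_force: 30.0
time: 3.9
tool_pos: [0.4518, 0.2888, 0.016]
tool_rot: [3.139, -0.003, 1.291]
contact_force: [0.6, 4.0, 4.0]
opening: 0.0136
grip_force: 30.0
```

```bash

python3 -m jog '[[[-0.35,0,0,0,0],[-0.35,0,0,0,0],[-0.35,0,0,0,0],[-0.35,0,0,0,0],[-0.35,0,0,-0.02,0]]]' 30
python3 -m jog '[[[-0.3,0,0,-0.025,0],[-0.3,0,0,-0.05,0],[-0.3,0.025,0,-0.065,0],[-0.3,0.06,0,-0.07,0],[-0.3,0.098,0,-0.07,0]]]' 30
python3 - <<'E'
from h import *
o=robot.observe(); print(o["time"],o["tool_pos"],o["tool_rot"])
w=robot.read_camera("wrist"); cv2.imwrite("pics/w2.png",w[...,::-1])
s=cv2.imread("pics/scene0.png")
a=cv2.resize(s[240:325,225:305],None,fx=6,fy=6,interpolation=cv2.INTER_CUBIC)
b=cv2.resize(w[100:300,260:370,::-1],None,fx=2.5,fy=2.5)
c=np.zeros((510,760,3),np.uint8); c[:510,:480]=a; c[:500,480:755]=b; cv2.imwrite("pics/c3.png",c)
E
```

```text
time: 4.32
tool_pos: [0.4486, 0.2882, 0.0317]
tool_rot: [-3.136, 0.005, 1.292]
contact_force: [0.2, -0.8, -0.4]
opening: 0.0296
grip_force: 0.0
time: 4.73
tool_pos: [0.4789, 0.3844, 0.107]
tool_rot: [3.139, -0.002, 1.29]
contact_force: [1.6, 0.1, 0.1]
opening: 0.0319
grip_force: 0.0
4.7333 [0.4789 0.3844 0.107 ] [ 3.1393 -0.0021  1.2905]
```

View pics/c3.png

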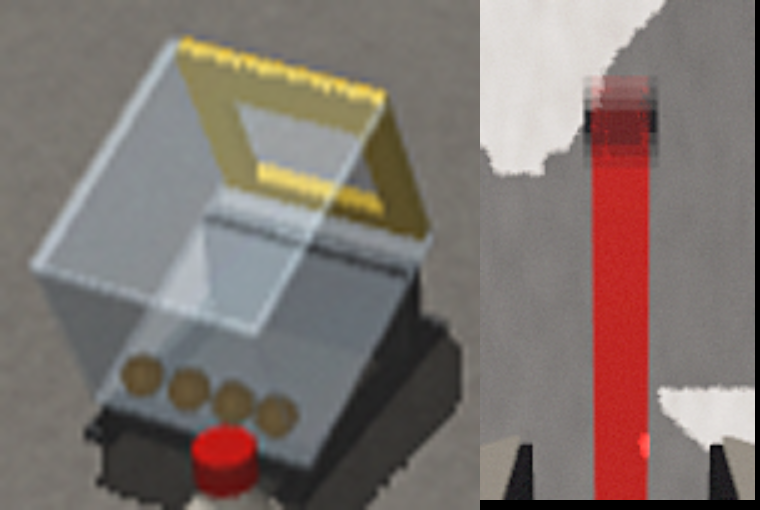

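```bash
python3 - <<'E'
from fit import *
T=px([(257,129),(272,165),(288,202),(303,240),(352,36),(433,221),(160,103),(237,287)],5,(370,190))
Sc=px([(277,414),(233,402),(189,388),(143,375),(258,333),(36,268),(385,97),(180,42)],6,(225,240))
def f(p,full=False):
    loc=[can(111,y,9) for y in p[4:8]]+[can(124,p[3],99),can(124,-p[3],99),can(4,p[3],99),can(4,-p[3],99)]
    w=[[*S(p[:2],p[2],l[0],l[1]),l[2]] for l in loc]
    a=np.array([proj("top",q) for q in w])-T+p[8:10]; b=np.array([proj("scene",q) for q in w])-Sc+p[10:12]
    return np.r_[a.ravel(),b.ravel(),(p[8:]/0.7)]
r=least_squares(f,[.572,-.125,-1.2,50,30,10,-10,-30,0,0,0,0]); print(r.x); print(r.fun[:16].reshape(-1,2).round(1).tolist(),r.fun[16:32].reshape(-1,2).round(1).tolist())
r=least_squares(f,r.x,loss="soft_l1"); print(r.x)
pos,rot=[.4789,.3844,.107],[3.1393,-.0021,1.2905]
so=S((.4867,.4125),-1.8488,.170); print("scoop o",so)
for uv,z in(((316.4,131),.03),((316.4,290),.03)): print(inS(wgz(uv,z,pos,rot),so,-1.8488))
print("tcp",inS(pos,so,-1.8488))
E
```

```text
[  0.5725  -0.1266  -1.1871  49.3075  31.2649  10.5366 -10.7377 -32.5713
   0.0032   0.1474   0.0913   0.3756]
[[-0.4, 0.6], [-0.3, 0.5], [-0.4, 0.4], [-0.1, 0.4], [0.3, -0.0], [-0.0, -0.9], [0.1, -1.1], [0.8, -0.2]] [[0.3, 0.3], [0.3, 0.1], [0.2, 0.2], [0.3, 0.1], [-0.9, -0.4], [0.1, -0.1], [0.1, -0.5], [-0.7, -0.4]]
[  0.5728  -0.1267  -1.1881  49.3802  31.1378  10.4258 -10.8412 -32.6743
  -0.0071   0.114    0.0626   0.3539]
scoop o [0.44  0.249]
[-0.219   0.0015]
[-0.1176  0.0013]
tcp [-0.1408  0.0002]
```

```bash

python3 -m jog '[[[-0.35,0,0.001,0.03,0],[-0.35,0,0.001,0.06,0],[-0.35,0,0.001,0.085,0],[-0.35,0,0.001,0.094,0],[-0.35,0,0.001,0.094,0]]]' 20
python3 -m jog '[[[-1,0,0,0,0],[-1,0,0,0,0],[-1,0,0,0,0],[-1,0,0,0,0]]]' 20
python3 -m jog '[[[-1,0,0,0,0],[-1,0,0,0,0]]]' 5
```

```text
time: 5.2
tool_pos: [0.4775, 0.3826, 0.0097]
tool_rot: [-3.139, 0.003, 1.293]
contact_force: [1.3, 0.1, 1.1]
opening: 0.0297
grip_force: 0.0
time: 5.53
tool_pos: [0.479, 0.3832, 0.0111]
tool_rot: [3.141, -0.001, 1.292]
contact_force: [-1.0, 0.7, 1.5]
opening: 0.0137
grip_force: 20.0
time: 5.7
tool_pos: [0.479, 0.3832, 0.0111]
tool_rot: [3.141, -0.001, 1.292]
contact_force: [0.2, 0.5, 1.5]
opening: 0.0141
grip_force: 5.0
```

```bash

python3 -m jog '[[[-1,0,0,-0.005,0],[-1,-0.001,0,-0.01,0],[-1,-0.001,0,-0.015,0],[-1,-0.002,0,-0.02,0],[-1,-0.003,0,-0.025,0]]]' 5
python3 -m jog '[[[-1,-0.001,0,-0.005,0],[-1,-0.002,0,-0.01,0],[-1,-0.003,0,-0.015,0],[-1,-0.004,0,-0.02,0],[-1,-0.006,0,-0.028,0]]]' 5
python3 -m jog '[[[-1,-0.001,0,-0.005,0],[-1,-0.003,0,-0.01,0],[-1,-0.005,0,-0.015,0],[-1,-0.007,0,-0.02,0],[-1,-0.009,0,-0.027,0]]]' 5
python3 - <<'E'
from h import *
im=robot.read_camera("scene"); cv2.imwrite("pics/s4.png",cv2.resize(im[120:250,340:480,::-1],None,fx=5,fy=4.6))
im=robot.read_camera("top"); cv2.imwrite("pics/t4.png",im[...,::-1])
E
```

```text
time: 6.12
tool_pos: [0.478, 0.38, 0.0364]
tool_rot: [3.141, -0.0, 1.292]
contact_force: [-0.2, -0.6, -1.2]
opening: 0.0137
grip_force: 5.0
time: 6.53
tool_pos: [0.476, 0.3741, 0.0638]
tool_rot: [-3.141, 0.001, 1.292]
contact_force: [-0.3, -0.4, -0.9]
opening: 0.0138
grip_force: 5.0
time: 6.95
tool_pos: [0.4735, 0.3653, 0.0909]
tool_rot: [-3.141, 0.001, 1.292]
contact_force: [-0.1, -0.5, -1.1]
opening: 0.0134
grip_force: 5.0
```

View pics/s4.png

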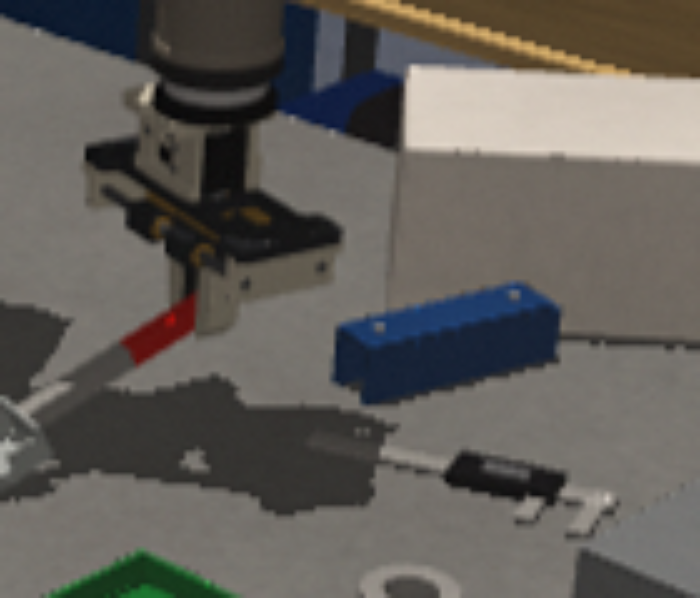

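The scoop pivots in the pads as hoped, with the lip resting on the bench and the handle sloping at about 24°. I'll locate the lip by scanning the top image along the scoop axis.

```bash
python3 -m jog '[[[-1,0,0,0,0],[-1,0,0,0,0],[-1,0,0,0,0]]]' 60
python3 - <<'E'
from h import *
t=cv2.imread("pics/t4.png"); g=np.array([.4735,.3653]); y=1.292-np.pi
for off in(-.01,0,.01):
    row=[]
    for d in np.arange(.100,.21,.005):
        u=proj("top",[*S(g,y,d,off),.0]); row.append(int(cv2.getRectSubPix(t,(1,1),tuple(map(float,u))).mean()))
    print(off,row)
print("across",[ (int(o*1000),int(cv2.getRectSubPix(t,(1,1),tuple(map(float,proj('top',[*S(g,y,.155,o),.004])))).mean())) for o in np.arange(-.036,.037,.004)])
E
```

```text
time: 7.3
tool_pos: [0.4742, 0.3661, 0.091]
tool_rot: [3.141, -0.001, 1.292]
contact_force: [0.7, 2.3, 1.5]
opening: 0.0138
grip_force: 60.0
-0.01 [93, 124, 126, 105, 131, 151, 169, 170, 170, 169, 169, 168, 167, 167, 159, 129, 124, 124, 125, 127, 128, 127]
0 [151, 150, 149, 150, 155, 144, 169, 169, 170, 168, 168, 167, 166, 167, 157, 130, 126, 127, 129, 126, 127, 127]
0.01 [85, 85, 83, 96, 128, 148, 168, 168, 168, 168, 167, 167, 167, 167, 153, 123, 127, 129, 128, 127, 127, 130]
across [(-36, 73), (-32, 88), (-28, 123), (-24, 141), (-20, 146), (-16, 159), (-12, 170), (-8, 168), (-4, 165), (0, 167), (3, 166), (7, 166), (11, 169), (15, 172), (19, 166), (23, 123), (27, 117), (31, 127), (35, 127)]
```

```bash
cat >> h.py <<'E'
C=(.5727,-.1266);CY=-1.188
def can(a,y,n):
    c,s=np.cos(.349),np.sin(.349); return [(a*c+n*s)/1e3,y/1e3,(58+n*c-a*s)/1e3]
def tl(a,n,fx=.172,fz=.091,y=.0005):
    "TCP for lip at a,n (mm)"
    l=can(a,0,n); return [*S(C,CY,l[0]-fx,y),l[2]+fz]
E
python3 - <<'E'
from h import *
P=tl(-30,25);print(P)
o=robot.observe();p=o["tool_pos"]
plan(P,CY,4,[p[0],p[1],.185,o["tool_rot"][2]-np.pi])
E
```

```text
[np.float64(0.5015822984962491), np.float64(0.05135889816172814), np.float64(0.18275162642629247)]
t 7.3 from [0.4742 0.3661 0.185 ] yaw err 0.6616273635124443 F [0.7 2.3 1.5] open 0.01377575537600067 grip 60.00197947025299
call 0 x -0.0738 y 0.0282 z 0.0006 turn -0.165
call 1 x -0.0774 y 0.0157 z 0.0006 turn -0.165
call 2 x -0.0789 y 0.0028 z 0.0006 turn -0.165
call 3 x -0.0783 y -0.0103 z 0.0006 turn -0.165
```

```bash

python3 -m jog '[[[-1,0,0,-0.01,0],[-1,0,0,-0.03,0],[-1,0,0,-0.055,0],[-1,0,0,-0.08,0],[-1,0,0,-0.094,0]]]' 60
python3 -m jog '[[[-1,-0.01,0.004,0,-0.03],[-1,-0.025,0.01,0,-0.06],[-1,-0.042,0.016,0,-0.095],[-1,-0.059,0.022,0,-0.13],[-1,-0.074,0.028,0,-0.165]]]' 60
python3 -m jog '[[[-1,-0.016,0.003,0,-0.03],[-1,-0.032,0.006,0,-0.065],[-1,-0.048,0.009,0,-0.1],[-1,-0.064,0.012,0,-0.135],[-1,-0.077,0.016,0,-0.165]]]' 60
python3 -m jog '[[[-1,-0.016,0.001,0,-0.03],[-1,-0.032,0.001,0,-0.065],[-1,-0.048,0.002,0,-0.1],[-1,-0.064,0.002,0,-0.135],[-1,-0.079,0.003,0,-0.165]]]' 60
python3 -m jog '[[[-1,-0.018,-0.002,0,-0.03],[-1,-0.036,-0.005,0,-0.065],[-1,-0.053,-0.007,0,-0.1],[-1,-0.068,-0.009,0,-0.135],[-1,-0.078,-0.01,0,-0.165]]]' 60
python3 - <<'E'
from h import *
plan(tl(-30,25),CY)
im=robot.read_camera("scene"); cv2.imwrite("pics/s5.png",im[...,::-1])
im=robot.read_camera("top"); cv2.imwrite("pics/t5.png",im[...,::-1])
s=cv2.imread("pics/s5.png");t=cv2.imread("pics/t5.png")
c=np.zeros((600,800,3),np.uint8); c[:,:450]=cv2.resize(s[150:310,230:350],(450,600)); 
c[:420,450:]=cv2.resize(t[180:306,340:445],(350,420)); cv2.imwrite("pics/c5.png",c)
E
```

```text
time: 7.72
tool_pos: [0.4743, 0.3659, 0.1878]
tool_rot: [3.14, -0.002, 1.292]
contact_force: [1.3, 0.2, -0.6]
opening: 0.0133
grip_force: 60.0
time: 8.13
tool_pos: [0.4798, 0.2857, 0.1848]
tool_rot: [-3.141, 0.001, 1.459]
contact_force: [-0.0, -0.1, -1.9]
opening: 0.0139
grip_force: 60.0
time: 8.55
tool_pos: [0.4868, 0.2073, 0.1848]
tool_rot: [-3.14, 0.0, 1.623]
contact_force: [-1.5, 0.3, -1.7]
opening: 0.0138
grip_force: 60.0
time: 8.97
tool_pos: [0.4939, 0.1288, 0.1848]
tool_rot: [-3.14, -0.0, 1.788]
contact_force: [-0.2, 0.2, -1.3]
opening: 0.0136
grip_force: 60.0
time: 9.38
tool_pos: [0.501, 0.0501, 0.1849]
tool_rot: [-3.14, -0.0, 1.953]
contact_force: [1.8, -0.4, -2.1]
opening: 0.0139
grip_force: 60.0
t 9.3833 from [0.501  0.0501 0.1849] yaw err 0.0008947676795125759 F [ 1.8 -0.4 -2.1] open 0.01387073359584941 grip 60.00009298324585
call 0 x 0.0010 y 0.0010 z 0.0021 turn -0.001
```

View pics/c5.png

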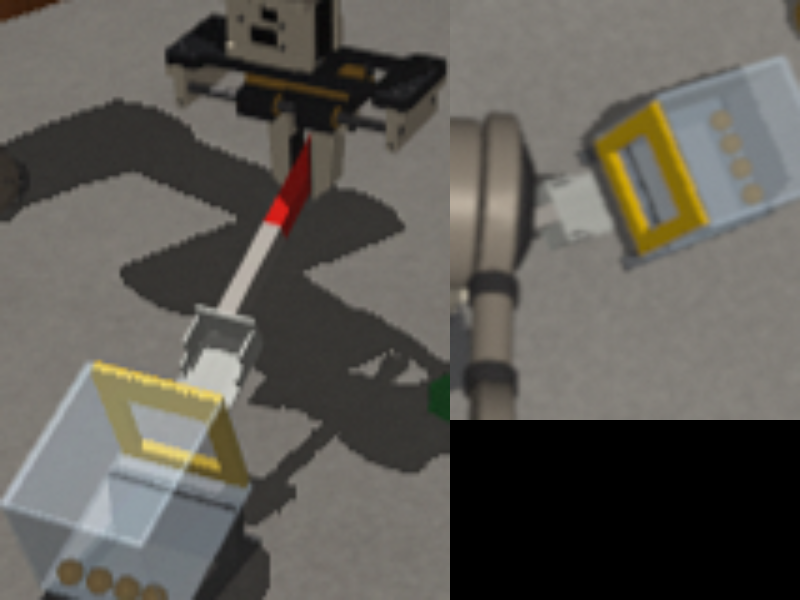

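```bash
python3 - <<'E'
from h import *
p=robot.observe()["tool_pos"]
l=[*S(p[:2],CY,.172,-.001),p[2]-.091]; print("lip px",proj("top",l), "seen 386.5,241.5"); print("corners",proj("top",[*S(p[:2],CY,.172,.022),p[2]-.091]),proj("top",[*S(p[:2],CY,.172,-.024),p[2]-.091]),"seen",340+(592-450)/3.333,180+174/3.333,340+(618-450)/3.333,180+238/3.333)
print("mouth corners",[proj("top",[*S(C,CY,*can(0,y,n)[:2]),can(0,y,n)[2]]).round(1).tolist() for y,n in((33,70),(-33,70))],"seen",340+(628-450)/3.333,180+139/3.333, 340+(682-450)/3.33,180+212/3.33)
for a,b in(((-30,25),(75,25)),((75,25),(97,3)),((97,3),(119,.5))): plan(tl(*b),CY,1,[*tl(*a),CY])
plan(tl(-30,25),CY)
E
```

```text
lip px [384.9614 240.0462] seen 386.5,241.5
corners [381.4732 231.6039] [388.4696 248.5371] seen 382.60426042604263 232.2052205220522 390.4050405040504 251.4071407140714
mouth corners [[397.3, 219.2], [407.8, 243.9]] seen 393.4053405340534 221.7041704170417 409.6696696696697 243.66366366366367
t 9.4833 from [0.5016 0.0514 0.1828] yaw err 0.0 F [-0.8  0.2 -0.9] open 0.013265224632824557 grip 59.99891996383667
call 0 x -0.0987 y -0.0000 z 0.0359 turn -0.000
t 9.4833 from [ 0.5384 -0.0402  0.1468] yaw err 0.0 F [-0.8  0.2 -0.9] open 0.013265224632824557 grip 59.99891996383667
call 0 x -0.0132 y 0.0000 z 0.0282 turn -0.000
t 9.4833 from [ 0.5433 -0.0524  0.1186] yaw err 0.0 F [-0.8  0.2 -0.9] open 0.013265224632824557 grip 59.99891996383667
call 0 x -0.0198 y 0.0000 z 0.0099 turn -0.000
t 9.4833 from [0.5013 0.0501 0.1849] yaw err 0.0036197720380108933 F [-0.8  0.2 -0.9] open 0.013265224632824557 grip 59.99891996383667
call 0 x 0.0011 y 0.0008 z 0.0021 turn -0.004
```

```bash

python3 -m jog '[[[-1,-0.007,0.003,0.004,-0.003],[-1,-0.016,0.003,0.008,-0.003],[-1,-0.027,0.003,0.012,-0.003],[-1,-0.038,0.003,0.016,-0.003],[-1,-0.049,0.003,0.02,-0.003]]]' 60
python3 -m jog '[[[-1,-0.011,0,0.004,0],[-1,-0.022,0,0.008,0],[-1,-0.033,0,0.012,0],[-1,-0.042,0,0.015,0],[-1,-0.049,0,0.018,0]]]' 60
python3 -m jog '[[[-1,-0.003,0,0.006,0],[-1,-0.006,0,0.012,0],[-1,-0.009,0,0.018,0],[-1,-0.012,0,0.023,0],[-1,-0.013,0,0.026,0]]]' 60
python3 - <<'E'
from h import *
plan(tl(97,3),CY)
im=robot.read_camera("scene"); cv2.imwrite("pics/s6.png",im[...,::-1])
im=robot.read_camera("top"); cv2.imwrite("pics/t6.png",im[...,::-1])
E
```

```text
time: 9.9
tool_pos: [0.5228, 0.0061, 0.164]
tool_rot: [-3.141, -0.0, 1.955]
contact_force: [0.1, 0.6, -1.3]
opening: 0.0134
grip_force: 60.0
time: 10.32
tool_pos: [0.5412, -0.0396, 0.1463]
tool_rot: [-3.142, -0.0, 1.954]
contact_force: [0.3, 1.4, -0.8]
opening: 0.0134
grip_force: 60.0
time: 10.73
tool_pos: [0.5455, -0.0505, 0.1198]
tool_rot: [-3.141, -0.001, 1.955]
contact_force: [0.3, -0.1, -1.5]
opening: 0.0134
grip_force: 60.0
t 10.7333 from [ 0.5455 -0.0505  0.1198] yaw err -0.0014009837932844604 F [ 0.3 -0.1 -1.5] open 0.013385647833504266 grip 59.999645948410034
call 0 x -0.0010 y -0.0027 z 0.0011 turn 0.001
```

```bash

python3 -m jog '[[[-1,0,0,0,0],[-1,0,0,0,0],[-1,0,0,0.001,0]]]' 6
python3 -m jog '[[[-1,-0.003,0,0.001,0],[-1,-0.006,0,0.002,0],[-1,-0.009,0,0.003,0],[-1,-0.012,0,0.004,0],[-1,-0.014,0,0.005,0]]]' 8
python3 -m jog '[[[-1,-0.002,0,0.001,0],[-1,-0.004,0,0.002,0],[-1,-0.006,0,0.002,0],[-1,-0.008,0,0.003,0],[-1,-0.009,0,0.003,0]]]' 8
python3 - <<'E'
from h import *
plan(tl(119,.5),CY)
s=robot.read_camera("scene")[...,::-1];t=robot.read_camera("top")[...,::-1]
cv2.imwrite("pics/s7.png",s);cv2.imwrite("pics/t7.png",t)
c=np.zeros((600,800,3),np.uint8); c[:,:450]=cv2.resize(s[230:326,230:302],(450,600),interpolation=cv2.INTER_CUBIC); 
c[:420,450:]=cv2.resize(t[190:262,400:460],(350,420),interpolation=cv2.INTER_CUBIC); cv2.imwrite("pics/c7.png",c)
E
```

```text
time: 11.08
tool_pos: [0.546, -0.0503, 0.1202]
tool_rot: [3.141, 0.001, 1.955]
contact_force: [0.1, -0.7, -1.2]
opening: 0.0142
grip_force: 6.0
time: 11.5
tool_pos: [0.551, -0.0637, 0.1146]
tool_rot: [3.142, -0.0, 1.954]
contact_force: [-0.9, 1.2, -0.9]
opening: 0.0139
grip_force: 8.0
time: 11.92
tool_pos: [0.5544, -0.072, 0.1115]
tool_rot: [-3.142, -0.0, 1.955]
contact_force: [-1.0, 1.1, -1.8]
opening: 0.014
grip_force: 8.0
t 11.9167 from [ 0.5544 -0.072   0.1115] yaw err -0.001101009457883162 F [-1.   1.1 -1.8] open 0.014020520414696322 grip 7.9999373853206635
call 0 x 0.0025 y -0.0029 z 0.0028 turn 0.001
```

View pics/c7.png

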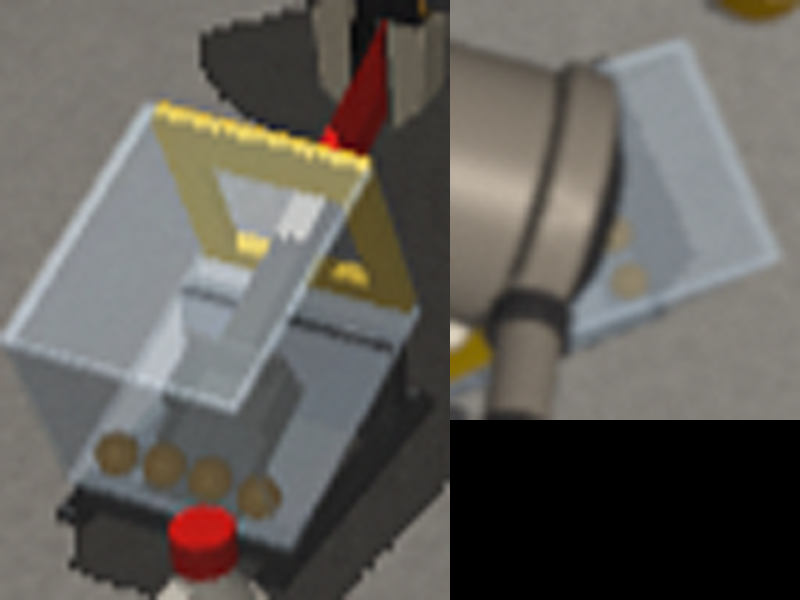

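Scene crop: the balls sit at (117,453), (163,465), (210,479) and (260,497), with the pan above them and its side wall at (300,385). I'll measure the ball shifts and lip position numerically.

```bash
python3 - <<'E'
from h import *
s5=cv2.imread("pics/s5.png");s6=cv2.imread("pics/s6.png");s7=cv2.imread("pics/s7.png")
for i,(u,v) in enumerate([(248.8,302.6),(256.3,304.6),(263.7,306.8),(271.3,309.2)]):
    x,y=int(u),int(v); w=cv2.resize(s7[y-12:y+13,x-12:x+13],None,fx=8,fy=8,interpolation=cv2.INTER_CUBIC); k=cv2.resize(s5[y-4:y+6,x-4:x+5],None,fx=8,fy=8,interpolation=cv2.INTER_CUBIC)
    m=cv2.matchTemplate(w,k,cv2.TM_CCOEFF_NORMED); _,v_,_,l=cv2.minMaxLoc(m); print(i,(np.array(l)-64)/8,v_)
def sp(P): return proj("scene",[*S(C,CY,P[0],P[1]),P[2]]).round(1)
for y in(-24,-10,0,10,22): print(y,"floor edge",sp(can(120,y,0)),"a110",sp(can(110,y,0)),"a100",sp(can(100,y,0)),"ball",sp(can(111,y,9)), "can+2", (sp(can(111,y,12))-sp(can(111,y,9))))
d=np.abs(s7.astype(int)-s5).sum(2)[285:318,240:280]
print("\n".join("".join("%4d"%q for q in r) for r in d[::1,::2]))
E
```

```text
0 [0. 0.] 0.9882007241249084
1 [-7.625 -2.25 ] 0.9031607508659363
2 [-0.125 -0.375] 0.8019238114356995
3 [0.125 0.125] 0.9144970774650574
-24 floor edge [250.9 307.5] a110 [252.7 304.3] a100 [254.6 301.1] ball [251.6 302.7] can+2 [-0.3 -0.7]
-10 floor edge [255.7 309. ] a110 [257.5 305.8] a100 [259.4 302.5] ball [256.5 304.1] can+2 [-0.3 -0.6]
0 floor edge [259.2 310.1] a110 [261.  306.8] a100 [262.8 303.6] ball [260.  305.2] can+2 [-0.3 -0.7]
10 floor edge [262.7 311.1] a110 [264.5 307.9] a100 [266.3 304.6] ball [263.5 306.3] can+2 [-0.3 -0.7]
22 floor edge [266.9 312.4] a110 [268.7 309.2] a100 [270.5 305.9] ball [267.7 307.5] can+2 [-0.3 -0.6]
   2   2   3   3   1   2   4   3   5   6  66  66  61  57  48  61  63   6   4   1
   0   1   2   2   2   4   1   4   1   6  69  69  73  69  57  59  42  31   6   2
   1   1   2   1   2   3   3   2   1  46  75  75  68  71  65  67  52  74   0   3
   1   6   1   2   8   2   3   7  10 126  73  75  69  72  69  53  87  96  33   3
   2   1   3   3   1   0   0   1   6 168  74  68  50  67  73  42 101  94  84   5
   3   1   1   4   2   3   2   4  23 149 
[... 1526 characters left out ...]
  23  28  97  69  13   3  18   9   9   5  43   2   6
   2   2   1   7   4   2   2   2   2  31  76  10  13  81   3   4   3  61   5   1
   1   2   3   1   4   7   1   2   1   7  29   2  10  87  39   2   2  47   2   3
   1   3   3   1   3   1   3   1   8   9   1   0   6  20  80   3   5  12   3   4
   4   7   1   7   9   4   3   5   5   2   2   2   3   2  26   2   8   5   3   3
   6   3   4   0   2   9   6   4   7   3   3   6   2   9   1   2   5   0   4   1
   4   9   2   6   2   5   1   9   3   0   4   5   1   3   0   2   3   4  10   3
   7   6   3   2   5   2   3   0   2   5   2   7   1   5   3   2   3   5   5   3
   1   6   3   9   9   4   3   1   5   4   3   1   0   1   1   2   2   2   2   3
```

```bash
cat >> h.py <<'E'
def traj(b,alip=117.0,fn=14.0):
    "TCP (canister-frame x, world z) with handle on mouth's lower outer edge (b<=20) or lip on floor (b>20); b deg pitch down"
    r=np.radians(b);ps=.349-r
    if b>20:
        l=can(alip,0,0); gx=l[0]*1e3-198*np.cos(r)+22*np.sin(r); gz=l[2]*1e3+198*np.sin(r)+22*np.cos(r)
    else:
        L=(alip-14*np.sin(ps))/np.cos(ps); F=can(0,0,fn)
        gx=F[0]*1e3+(L-198)*np.cos(r)+8*np.sin(r); gz=F[2]*1e3-(L-198)*np.sin(r)+8*np.cos(r)
    return np.array([gx,gz-11])
E
python3 - <<'E'
from h import *
p=robot.observe()["tool_pos"]; print("now",inS(p,C,CY)*1e3,p[2]*1e3)
for b in(25,24,22,20,16,12,8,4,0,-4,-8,-10,-12): print(b,traj(b).round(1))
E
```

```text
now [-57.4634   3.3859] 111.60300410761847
25 [-60.2 110.6]
24 [-62.  107.6]
22 [-65.4 101.6]
20 [-68.6  95.4]
16 [-71.5  90.4]
12 [-73.6  85. ]
8 [-74.7  79.4]
4 [-74.8  73.7]
0 [-73.8  68.2]
-4 [-71.7  62.8]
-8 [-68.6  57.9]
-10 [-66.5  55.7]
-12 [-64.2  53.7]
```

```bash

python3 -m jog '[[[-1,0.001,-0.001,0.002,0],[-1,0.003,-0.002,0.004,0],[-1,0.005,-0.0025,0.007,0],[-1,0.007,-0.0025,0.01,0],[-1,0.009,-0.0025,0.013,0]]]' 6
python3 -m jog '[[[-1,0.001,0,0.002,0],[-1,0.002,0,0.004,0],[-1,0.003,0,0.006,0],[-1,0.004,0,0.008,0],[-1,0.005,0,0.009,0]]]' 6
python3 -m jog '[[[-1,0.0005,0,0.002,0],[-1,0.001,0,0.004,0],[-1,0.002,0,0.006,0],[-1,0.003,0,0.008,0],[-1,0.003,0,0.01,0]]]' 6
python3 - <<'E'
from h import *
p=robot.observe()["tool_pos"]; print("now",inS(p,C,CY)*1e3,p[2]*1e3)
s=robot.read_camera("scene")[...,::-1];cv2.imwrite("pics/s8.png",s)
E
```

```text
time: 12.43
tool_pos: [0.5485, -0.0641, 0.0984]
tool_rot: [3.141, 0.0, 1.955]
contact_force: [0.2, -0.6, -1.8]
opening: 0.0141
grip_force: 6.0
time: 12.85
tool_pos: [0.5469, -0.0599, 0.0896]
tool_rot: [3.141, 0.001, 1.955]
contact_force: [-0.2, -2.3, -0.8]
opening: 0.0138
grip_force: 6.0
time: 13.27
tool_pos: [0.5455, -0.0567, 0.0795]
tool_rot: [-3.142, -0.0, 1.955]
contact_force: [-0.3, 0.2, 1.2]
opening: 0.0138
grip_force: 6.0
now [-74.9819   0.8814] 79.50321594510501
```

```bash
cat >> h.py <<'E'
def balls(im):
    "brownish blobs in the canister region of the scene view (BGR)"
    r=im[240:322,228:300].astype(int); m=((r[...,2]-r[...,0]>22)&(r[...,2]<150)).astype(np.uint8)
    n,_,st,ce=cv2.connectedComponentsWithStats(m,connectivity=4)
    return [(ce[i]+[228,240]).round(1).tolist()+[int(st[i,4])] for i in range(1,n) if st[i,4]>8]
E
python3 - <<'E'
from h import *
for f in("s5","s7","s8"): print(f,balls(cv2.imread(f"pics/{f}.png")))
def sp(P): return proj("scene",[*S(C,CY,P[0],P[1]),P[2]]).round(1).tolist()
b=np.radians(8);ps=.349-b
L=(117-14*np.sin(ps))/np.cos(ps)
for y in(-10,10):
  a=111;n=14+(L-6)*np.sin(ps)-14*np.cos(ps)+2+9/np.cos(ps); print("expect ball a,n",a,n,sp(can(a,y,n)))
E
```

```text
s5 [[267.1, 258.1, 276], [289.2, 270.2, 159], [248.2, 302.3, 32], [256.0, 304.5, 36], [263.4, 306.9, 34], [270.5, 309.0, 31], [262.5, 318.5, 56]]
s7 [[287.5, 246.9, 101], [267.1, 258.1, 274], [288.8, 270.2, 170], [248.2, 302.3, 32], [255.7, 304.0, 35], [263.1, 306.4, 38], [270.9, 309.1, 34], [262.5, 318.5, 56]]
s8 [[289.7, 263.2, 244], [267.2, 258.0, 274], [250.9, 300.3, 66], [260.7, 301.0, 37], [271.0, 309.2, 32], [262.5, 318.5, 56]]
expect ball a,n 111 34.50235012803279 [254.0, 298.5]
expect ball a,n 111 34.50235012803279 [261.0, 300.6]
```

```bash

python3 -m jog '[[[-1,0,0,0.002,0],[-1,0,0,0.004,0],[-1,0,0,0.006,0],[-1,-0.0005,0,0.009,0],[-1,-0.001,0,0.011,0]]]' 6
python3 -m jog '[[[-1,-0.0005,0,0.002,0],[-1,-0.001,0,0.004,0],[-1,-0.0025,0,0.006,0],[-1,-0.004,0,0.008,0],[-1,-0.005,0,0.01,0]]]' 6
python3 -m jog '[[[-1,-0.001,0,0.001,0],[-1,-0.002,0,0.003,0],[-1,-0.003,0,0.004,0],[-1,-0.003,0,0.004,0]]]' 6
python3 - <<'E'
from h import *
p=robot.observe()["tool_pos"]; print("now",inS(p,C,CY)*1e3,p[2]*1e3)
s=robot.read_camera("scene")[...,::-1];cv2.imwrite("pics/s9.png",s); print(balls(s))
def sp(P): return proj("scene",[*S(C,CY,P[0],P[1]),P[2]]).round(1).tolist()
b=np.radians(-11);ps=.349-b;L=124.
for d in(9,51):
  e=np.array([L-d,-14+11]);v=[e[0]*np.cos(ps)-e[1]*np.sin(ps),14+e[0]*np.sin(ps)+e[1]*np.cos(ps)]
  print("ball",d,"behind lip",[sp(can(v[0],y,v[1])) for y in(-10,10)])
E
```

```text
time: 13.73
tool_pos: [0.5457, -0.0576, 0.0682]
tool_rot: [-3.141, -0.001, 1.955]
contact_force: [-0.4, 1.9, 0.6]
opening: 0.014
grip_force: 6.0
time: 14.15
tool_pos: [0.5479, -0.0626, 0.0585]
tool_rot: [-3.142, -0.0, 1.955]
contact_force: [-1.3, 2.6, 1.0]
opening: 0.014
grip_force: 6.0
time: 14.48
tool_pos: [0.549, -0.0655, 0.0544]
tool_rot: [-3.141, -0.0, 1.955]
contact_force: [-0.9, 0.9, 0.1]
opening: 0.0138
grip_force: 6.0
now [-65.5382   0.8353] 54.419350849971856
[[296.2, 240.3, 12], [267.1, 257.9, 271], [289.2, 268.5, 188], [262.6, 281.1, 23], [248.2, 302.3, 32], [271.1, 309.2, 31], [262.5, 318.5, 56]]
ball 9 behind lip [[252.4, 286.7], [259.6, 288.8]]
ball 51 behind lip [[261.3, 280.1], [268.3, 282.1]]
```

```bash

python3 -m jog '[[[-1,0,0,0,0],[-1,0,0,0,0],[-1,0,0,-0.002,0],[-1,0,0,-0.006,0],[-1,0,0,-0.01,0]]]' 60
python3 -m jog '[[[-1,0.003,0,0,0],[-1,0.008,0,0,0],[-1,0.014,0,0,0],[-1,0.022,0,0,0],[-1,0.03,0,0,0]]]' 60
python3 - <<'E'
from h import *
p=robot.observe()["tool_pos"]; print("now",inS(p,C,CY)*1e3,p[2]*1e3)
s=robot.read_camera("scene")[...,::-1];cv2.imwrite("pics/s10.png",s); print(balls(s))
E
```

```text
time: 14.95
tool_pos: [0.549, -0.0654, 0.0649]
tool_rot: [-3.141, -0.0, 1.955]
contact_force: [-1.0, 0.2, -1.6]
opening: 0.0135
grip_force: 60.0
time: 15.37
tool_pos: [0.5372, -0.0365, 0.0646]
tool_rot: [-3.141, -0.0, 1.955]
contact_force: [-0.3, -1.1, -2.8]
opening: 0.0135
grip_force: 60.0
now [-96.7929   0.7064] 64.55973942049681
[[290.4, 263.6, 252], [267.6, 256.5, 235], [268.8, 272.0, 23], [248.2, 302.3, 32], [271.0, 309.2, 32], [262.5, 318.5, 56]]
```

```bash

python3 -m jog '[[[-1,0.007,0,0,0],[-1,0.014,0,0,0],[-1,0.021,0,0,0],[-1,0.028,0,0,0],[-1,0.035,0,0,0]]]' 60
python3 -m jog '[[[-1,0.007,0,0,0],[-1,0.014,0,0,0],[-1,0.021,0,0,0],[-1,0.028,0,0,0],[-1,0.035,0,0,0]]]' 60
python3 -m jog '[[[-1,0.007,0,0,0],[-1,0.014,0,0,0],[-1,0.021,0,0,0],[-1,0.028,0,0,0],[-1,0.035,0,0,0]]]' 60
python3 -m jog '[[[-1,0.006,0,0,0],[-1,0.011,0,-0.003,0],[-1,0.014,0,-0.008,0],[-1,0.016,0,-0.014,0],[-1,0.016,0,-0.02,0]]]' 60
python3 - <<'E'
from h import *
p=robot.observe()["tool_pos"]; print("now",inS(p,C,CY)*1e3,p)
s=robot.read_camera("scene")[...,::-1];cv2.imwrite("pics/s11.png",s); t=robot.read_camera("top")[...,::-1];cv2.imwrite("pics/t11.png",t);print(balls(s))
b=np.radians(-11)
for y in(-10,10):
  x,z=-13+138+0,(11-22)  # ball in scoop frame rel. grasp: x 11 -> 149 ahead
  x=149; P=[*S(p[:2],CY,(x*np.cos(b)+z*np.sin(b))/1e3,y/1e3),p[2]+.011+(-x*np.sin(b)+z*np.cos(b))/1e3]
  for n,im in(("scene",s),("top",t)):
    u=proj(n,P); c=im[int(u[1])-7:int(u[1])+8,int(u[0])-7:int(u[0])+8].astype(int); m=(c[...,2]-c[...,0])>25; print(n,u.round(1),m.sum(),(np.argwhere(m).mean(0)[::-1]-7).round(1) if m.any() else "")
E
```

```text
time: 15.83
tool_pos: [0.5243, -0.0043, 0.0647]
tool_rot: [3.142, -0.0, 1.955]
contact_force: [-0.1, 0.1, -1.9]
opening: 0.0138
grip_force: 60.0
time: 16.25
tool_pos: [0.5113, 0.0281, 0.0647]
tool_rot: [3.141, -0.0, 1.955]
contact_force: [-0.0, 0.0, -1.9]
opening: 0.0131
grip_force: 60.0
time: 16.67
tool_pos: [0.4982, 0.0605, 0.0647]
tool_rot: [3.141, -0.0, 1.955]
contact_force: [-0.4, 0.2, -1.4]
opening: 0.0134
grip_force: 60.0
time: 17.08
tool_pos: [0.4925, 0.075, 0.0855]
tool_rot: [3.141, 0.0, 1.955]
contact_force: [0.1, 0.2, -2.1]
opening: 0.0134
grip_force: 60.0
now [-217.0112    0.8705] [0.4925 0.075  0.0855]
[[291.3, 243.7, 36], [267.5, 258.7, 288], [289.2, 270.0, 162], [248.2, 302.3, 32], [271.1, 309.2, 31], [262.5, 318.5, 56]]
scene [288.7 240.6] 64 [2.7 2.1]
top [368.5 249. ] 71 [-0.3 -2. ]
scene [295.5 242.3] 61 [-3.   0.2]
top [365.4 241.5] 69 [1.9 2.2]
```

```bash
python3 - <<'E'
from h import *
plan([.45,.147,.0855],0,4)
E
```

```text
t 17.1833 from [0.4935 0.0747 0.0861] yaw err 1.186740064024253 F [ 0.5  0.1 -2.1] open 0.013727032368707764 grip 59.999459981918335
call 0 x 0.0208 y -0.0033 z 0.0002 turn -0.297
call 1 x 0.0209 y 0.0029 z 0.0002 turn -0.297
call 2 x 0.0191 y 0.0089 z 0.0002 turn -0.297
call 3 x 0.0157 y 0.0141 z 0.0002 turn -0.297
```

```bash

python3 -m jog '[[[-1,0.003,0,0,-0.03],[-1,0.007,-0.001,0,-0.08],[-1,0.012,-0.002,0,-0.14],[-1,0.016,-0.003,0,-0.21],[-1,0.021,-0.003,0,-0.28]]]' 60
python3 -m jog '[[[-1,0.004,0.001,0,-0.07],[-1,0.008,0.001,0,-0.14],[-1,0.012,0.002,0,-0.21],[-1,0.016,0.003,0,-0.28],[-1,0.021,0.003,0,-0.35]]]' 60
python3 -m jog '[[[-1,0.004,0.002,0,-0.07],[-1,0.008,0.004,0,-0.14],[-1,0.012,0.006,0,-0.21],[-1,0.016,0.008,0,-0.27],[-1,0.019,0.01,0,-0.32]]]' 60
python3 -m jog '[[[-1,0.004,0.003,0,-0.06],[-1,0.007,0.006,0,-0.11],[-1,0.01,0.009,0,-0.16],[-1,0.013,0.012,0,-0.2],[-1,0.015,0.014,0,-0.22]]]' 60
python3 - <<'E'
from h import *
plan([.45,.147,.0855],0)
s=robot.read_camera("scene")[...,::-1];t=robot.read_camera("top")[...,::-1];cv2.imwrite("pics/s12.png",s);cv2.imwrite("pics/t12.png",t)
c=np.zeros((600,800,3),np.uint8); c[:,:500]=cv2.resize(s[190:310,320:420],(500,600),interpolation=cv2.INTER_CUBIC)
c[:480,500:]=cv2.resize(t[190:286,255:315],(300,480),interpolation=cv2.INTER_CUBIC); cv2.imwrite("pics/c12.png",c)
E
```

```text
time: 17.6
tool_pos: [0.4814, 0.093, 0.0844]
tool_rot: [-3.141, -0.0, 2.239]
contact_force: [0.8, 0.2, -2.0]
opening: 0.0135
grip_force: 60.0
time: 18.02
tool_pos: [0.4711, 0.1115, 0.0845]
tool_rot: [-3.141, -0.0, 2.589]
contact_force: [-0.0, -0.6, -1.7]
opening: 0.0136
grip_force: 60.0
time: 18.43
tool_pos: [0.4599, 0.1301, 0.0845]
tool_rot: [-3.141, -0.001, 2.909]
contact_force: [-0.9, 0.1, -2.0]
opening: 0.0138
grip_force: 60.0
time: 18.85
tool_pos: [0.4486, 0.1473, 0.0845]
tool_rot: [-3.142, -0.001, 3.128]
contact_force: [-0.1, 0.2, -2.4]
opening: 0.0134
grip_force: 60.0
t 18.85 from [0.4486 0.1473 0.0845] yaw err 0.013736152222371345 F [-0.1  0.2 -2.4] open 0.013370500843240304 grip 59.99932408332825
call 0 x -0.0014 y -0.0002 z -0.0010 turn -0.014
```

View pics/c12.png

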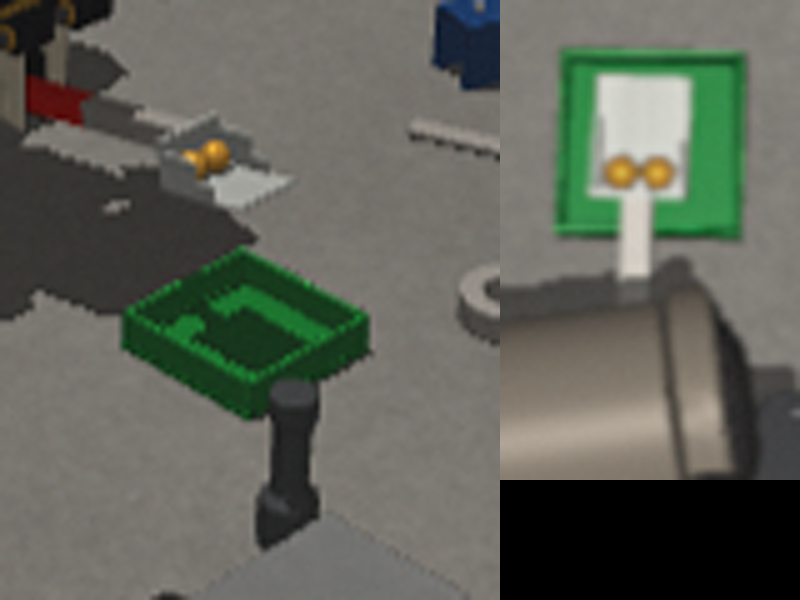

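Both balls sit at the back of the pan, at (622,172) and (658,172) in the top crop. The lip mid is at (645,77).

```bash
python3 - <<'E'
from h import *
lip=gz("top",(255+145/5-.4,190+76/5-.4),.0955+.016+.002); print("lip",lip)
b=np.radians(-11); print("pred",.4486+.198*np.cos(b)+(-.022)*np.sin(b))
print("back",gz("top",(255+138/5-.4,190+197/5-.4),.0955+.138*np.sin(.192)+.008))
E
```

```text
lip [0.6467 0.1447 0.1135]
pred 0.6471599802209215
back [0.5825 0.1453 0.1298]
```

```bash

python3 -m jog '[[[-1,-0.001,0,0.004,-0.013],[-1,-0.001,0,0.011,-0.013],[-1,-0.001,0,0.019,-0.013],[-1,-0.001,0,0.028,-0.013],[-1,-0.001,0,0.037,-0.013]]]' 60
python3 -m jog '[[[-1,0,0,0.009,0],[-1,0,0,0.018,0],[-1,0,0,0.026,0],[-1,0,0,0.03,0],[-1,0,0,0.031,0]]]' 60
python3 -m jog '[[[-1,0,0,0,0]]]' 20
python3 -m jog '[[[-1,0,0,0,0]]]' 14
python3 -m jog '[[[-1,0,0,0,0]]]' 10
python3 -m jog '[[[-1,0,0,0,0],[-1,0,0,0,0]]]' 6
python3 - <<'E'
from h import *
s=robot.read_camera("scene")[...,::-1];t=robot.read_camera("top")[...,::-1];cv2.imwrite("pics/s13.png",s);cv2.imwrite("pics/t13.png",t)
def orange(im,box):
    x0,y0,x1,y1=box;r=im[y0:y1,x0:x1].astype(int);m=((r[...,2]-r[...,0]>70)&(r[...,1]-r[...,0]>25)&(r[...,2]>r[...,1]+20)).astype(np.uint8)
    n,_,st,ce=cv2.connectedComponentsWithStats(m); return [(ce[i]+[x0,y0]).round(1).tolist()+[int(st[i,4])] for i in range(1,n) if st[i,4]>5]
for f in("12","13"): print(orange(cv2.imread(f"pics/t{f}.png"),(250,180,320,250)),orange(cv2.imread(f"pics/s{f}.png"),(335,200,400,280)))
E
```

```text
time: 19.37
tool_pos: [0.4498, 0.1469, 0.0465]
tool_rot: [-3.142, -0.001, 3.137]
contact_force: [0.6, -0.1, -2.2]
opening: 0.0136
grip_force: 60.0
time: 19.78
tool_pos: [0.4522, 0.1473, 0.0168]
tool_rot: [3.141, 0.004, 3.138]
contact_force: [3.7, -0.5, 7.4]
opening: 0.0132
grip_force: 60.0
time: 19.87
tool_pos: [0.4507, 0.1471, 0.0165]
tool_rot: [3.141, 0.001, 3.138]
contact_force: [0.0, -0.9, -1.3]
opening: 0.0139
grip_force: 20.0
time: 19.95
tool_pos: [0.4498, 0.1471, 0.0164]
tool_rot: [-3.142, -0.001, 3.138]
contact_force: [0.4, -0.1, -2.5]
opening: 0.0139
grip_force: 14.0
time: 20.03
tool_pos: [0.4495, 0.1471, 0.0164]
tool_rot: [-3.142, -0.001, 3.138]
contact_force: [-0.1, 0.0, -1.6]
opening: 0.0138
grip_force: 10.0
time: 20.2
tool_pos: [0.4497, 0.1471, 0.0166]
tool_rot: [-3.142, -0.001, 3.138]
contact_force: [-0.1, 0.0, -0.1]
opening: 0.0139
grip_force: 6.0
[[282.0, 224.0, 50]] [[361.2, 220.7, 35]]
[[284.3, 229.3, 48]] [[361.3, 247.1, 36]]
```

```bash
cat >> h.py <<'E'
def orange(im,box):
    x0,y0,x1,y1=box;r=im[y0:y1,x0:x1].astype(int);m=((r[...,2]-r[...,0]>70)&(r[...,1]-r[...,0]>25)&(r[...,2]>r[...,1]+20)).astype(np.uint8)
    n,_,st,ce=cv2.connectedComponentsWithStats(m); return [(ce[i]+[x0,y0]).round(1).tolist()+[int(st[i,4])] for i in range(1,n) if st[i,4]>5]
def look(k):
    s=robot.read_camera("scene")[...,::-1];t=robot.read_camera("top")[...,::-1];cv2.imwrite(f"pics/s{k}.png",s);cv2.imwrite(f"pics/t{k}.png",t)
    print(orange(t,(250,180,320,250)),orange(s,(335,200,400,280)))
E
python3 -m jog '[[[-1,0,0,-0.002,0],[-1,0,0,-0.004,0],[-1,0,0,-0.006,0],[-1,0,0,-0.008,0],[-1,0,0,-0.011,0]]]' 6
python3 -m jog '[[[-1,0,0,-0.002,0],[-1,0,0,-0.004,0],[-1,0,0,-0.006,0],[-1,0,0,-0.008,0],[-1,0,0,-0.01,0]]]' 6
python3 -c "from h import *;look(14)"
python3 -m jog '[[[-1,0,0,-0.002,0],[-1,0,0,-0.004,0],[-1,0,0,-0.006,0],[-1,0,0,-0.008,0],[-1,0,0,-0.01,0]]]' 6
python3 -c "from h import *;look(15);print('balls top expect', proj('top',[.66,.147,.013]))"
```

```text
time: 20.72
tool_pos: [0.4502, 0.1471, 0.028]
tool_rot: [3.141, 0.0, 3.138]
contact_force: [0.1, -0.4, -1.8]
opening: 0.0137
grip_force: 6.0
time: 21.13
tool_pos: [0.4512, 0.1472, 0.0382]
tool_rot: [3.141, 0.003, 3.138]
contact_force: [4.7, 0.6, -4.0]
opening: 0.0138
grip_force: 6.0
[[284.6, 226.1, 48]] [[362.4, 249.2, 40]]
time: 21.65
tool_pos: [0.4521, 0.1472, 0.0482]
tool_rot: [3.141, 0.004, 3.138]
contact_force: [7.7, 0.5, -4.1]
opening: 0.0141
grip_force: 6.0
[[285.5, 204.9, 51]] [[377.0, 259.6, 17]]
balls top expect [285.5854 208.4586]
```

```bash

python3 -m jog '[[[-1,-0.002,0,-0.001,0],[-1,-0.004,0,-0.003,0],[-1,-0.006,0,-0.006,0],[-1,-0.006,0,-0.009,0],[-1,-0.006,0,-0.012,0]]]' 6
python3 -c "from h import *;look(16)"
python3 -m jog '[[[-1,0,0,-0.003,0],[-1,0,0,-0.006,0],[-1,0,0,-0.009,0],[-1,0,0,-0.012,0],[-1,0,0,-0.015,0]]]' 6
python3 -c "
from h import *;look(17)
for z in(.013,.02): print(gz('top',(285.5,205),z))"
```

```text
time: 22.17
tool_pos: [0.4557, 0.1471, 0.0599]
tool_rot: [-3.142, -0.001, 3.138]
contact_force: [-0.7, -0.5, -1.6]
opening: 0.0139
grip_force: 6.0
[[285.5, 204.9, 51]] [[377.2, 259.4, 18]]
time: 22.68
tool_pos: [0.4583, 0.1472, 0.0755]
tool_rot: [3.141, 0.005, 3.138]
contact_force: [7.4, 0.4, -5.2]
opening: 0.0137
grip_force: 6.0
[[285.5, 204.9, 51]] [[377.2, 259.4, 18]]
[0.6696 0.1475 0.013 ]
[0.668 0.147 0.02 ]
```

```bash

python3 -m jog '[[[-1,-0.003,0,0,0],[-1,-0.006,0,0,0],[-1,-0.006,0,0,0]]]' 6
python3 -m jog '[[[-1,0,0,0,0],[-1,0,0,-0.003,0],[-1,0,0,-0.008,0],[-1,0,0,-0.016,0],[-1,0,0,-0.03,0]]]' 60
python3 -m jog '[[[-1,0,0,-0.015,0],[-1,0,0,-0.03,0],[-1,0,0,-0.045,0],[-1,0,0,-0.055,0],[-1,0,0,-0.06,0]]]' 60
python3 -c "from h import *;look(18);plan([.42,.04,.085],0)"
```

```text
time: 23.03
tool_pos: [0.4622, 0.1471, 0.0748]
tool_rot: [3.142, -0.0, 3.138]
contact_force: [0.1, 0.3, -0.4]
opening: 0.0137
grip_force: 6.0
time: 23.45
tool_pos: [0.4612, 0.1469, 0.1046]
tool_rot: [-3.141, -0.003, 3.138]
contact_force: [0.7, -0.5, -1.9]
opening: 0.0133
grip_force: 60.0
time: 23.87
tool_pos: [0.4626, 0.1472, 0.1669]
tool_rot: [3.141, 0.003, 3.138]
contact_force: [0.6, -0.2, -1.1]
opening: 0.0133
grip_force: 60.0
[[282.1, 203.9, 15], [289.1, 203.9, 15]] [[377.3, 259.3, 19]]
t 23.9667 from [0.4624 0.1472 0.1659] yaw err 0.003727929165109778 F [-0.6  0.2 -1.7] open 0.013684342719721047 grip 59.99964416027069
call 0 x 0.0420 y -0.1073 z 0.0809 turn -0.004
```

Two separate balls show in the tray, at (282,204) and (289,204). Next I lay the scoop down.

```bash

python3 -m jog '[[[-1,0.008,-0.02,0,0],[-1,0.016,-0.045,0,0],[-1,0.026,-0.07,0,0],[-1,0.035,-0.09,0,0],[-1,0.042,-0.107,0,0]]]' 60
python3 -m jog '[[[-1,0,0,0.015,0],[-1,0,0,0.035,0],[-1,0,0,0.055,0],[-1,0,0,0.07,0],[-1,0,0,0.077,0]]]' 60
python3 -m jog '[[[-1,0,0,0.003,0],[-1,0,0,0.006,0],[-1,0,0,0.01,0],[-1,0,0,0.015,0],[-1,0,0,0.02,0]]]' 8
python3 -m jog '[[[-1,0,0,0.006,0],[-1,0,0,0.012,0],[-1,0,0,0.018,0],[-1,0,0,0.024,0],[-1,0,0,0.03,0]]]' 6
python3 -m jog '[[[-1,0,0,0.006,0],[-1,0,0,0.012,0],[-1,0,0,0.018,0],[-1,0,0,0.022,0],[-1,0,0,0.026,0]]]' 6
python3 -c "from h import *;look(19);plan([.42,.04,.011],0)"
```

```text
time: 24.38
tool_pos: [0.4182, 0.0391, 0.164]
tool_rot: [3.142, -0.002, 3.138]
contact_force: [0.3, 0.5, -2.0]
opening: 0.0133
grip_force: 60.0
time: 24.8
tool_pos: [0.418, 0.0403, 0.0856]
tool_rot: [3.141, -0.004, 3.138]
contact_force: [-0.1, 0.3, -2.0]
opening: 0.0135
grip_force: 60.0
time: 25.22
tool_pos: [0.42, 0.0402, 0.0678]
tool_rot: [-3.142, 0.001, 3.138]
contact_force: [-0.3, 0.4, 0.0]
opening: 0.0142
grip_force: 8.0
time: 25.63
tool_pos: [0.4196, 0.0402, 0.0371]
tool_rot: [3.141, -0.0, 3.138]
contact_force: [-1.4, -0.1, -0.6]
opening: 0.0141
grip_force: 6.0
time: 26.05
tool_pos: [0.4197, 0.0402, 0.0113]
tool_rot: [3.141, -0.0, 3.138]
contact_force: [-1.6, 0.8, 9.8]
opening: 0.0135
grip_force: 6.0
[[285.5, 204.9, 51]] [[377.2, 259.4, 18]]
t 26.15 from [0.4197 0.0402 0.0113] yaw err 0.003829230635616021 F [-0.6 -0.6 -1.7] open 0.013777026554803028 grip 5.999964326620102
call 0 x -0.0003 y -0.0002 z 0.0003 turn -0.004
```

```bash

python3 -m jog '[[[-0.4,0,0,0,0],[-0.4,0,0,0,0],[-0.4,0,0,0,0],[-0.4,0,0,0,0],[-0.4,0,0,-0.004,0]]]' 6
python3 -m jog '[[[-0.4,0,0,-0.02,0],[-0.4,0,0,-0.05,0],[-0.4,0,0,-0.09,0],[-0.4,0,0,-0.13,0],[-0.4,0,0,-0.16,0]]]' 6
python3 -m jog '[[[-0.4,0.03,0.02,-0.03,0],[-0.4,0.05,0.06,-0.06,0],[-0.4,0.05,0.1,-0.09,0],[-0.4,0.05,0.13,-0.12,0],[-0.4,0.05,0.16,-0.12,0]]]' 6
python3 -m jog '[[[-0.4,0,0.04,0,0],[-0.4,0,0.08,0,0],[-0.4,0,0.12,0,0],[-0.4,0,0.15,0,0],[-0.4,0,0.16,0,0]]]' 6
python3 - <<'E'
from h import *
look(20); s=cv2.imread("pics/s20.png");t=cv2.imread("pics/t20.png"); print("canister",balls(s))
d=lambda a,b:cv2.morphologyEx((np.abs(a.astype(int)-b).max(2)>35).astype(np.uint8),cv2.MORPH_OPEN,np.ones((2,2)))
for n,a in(("top",t),("scene",s)):
    k,_,st,_=cv2.connectedComponentsWithStats(d(a,cv2.imread(f"pics/{n}0.png"))); print(n,[r.tolist() for r in st[1:] if r[4]>12])
hsv=cv2.cvtColor(t,cv2.COLOR_BGR2HSV); m=((hsv[...,0]<8)|(hsv[...,0]>172))&(hsv[...,1]>150); m[:, :300]=0; m[:200]=0
q=np.argwhere(m)[:,::-1]; print("red",q.min(0),q.max(0), "pred grip", [proj("top",[.4197-.196+.138,.0402,.03]),proj("top",[.4197+.058,.0402,.03])])
for off in(-.02,-.01,0,.01,.02):
    print(off,[int(cv2.getRectSubPix(t,(1,1),tuple(map(float,proj("top",[.4197+x,.0402+off,.002])))).mean()) for x in np.arange(.12,.215,.006)])
E
```

```text
time: 26.57
tool_pos: [0.4193, 0.0402, 0.0156]
tool_rot: [3.141, -0.001, 3.138]
contact_force: [-0.0, 0.3, -0.1]
opening: 0.0277
grip_force: 0.0
time: 26.98
tool_pos: [0.4199, 0.0402, 0.1791]
tool_rot: [-3.141, 0.003, 3.138]
contact_force: [0.9, 0.3, -0.0]
opening: 0.0275
grip_force: 0.0
time: 27.4
tool_pos: [0.3704, 0.1923, 0.2966]
tool_rot: [3.14, 0.006, 3.137]
contact_force: [1.5, -0.6, 0.6]
opening: 0.0275
grip_force: 0.0
time: 27.82
tool_pos: [0.3701, 0.3549, 0.2925]
tool_rot: [3.14, -0.0, 3.141]
contact_force: [-0.2, -0.2, -0.4]
opening: 0.0277
grip_force: 0.0
[[285.5, 204.9, 51]] [[377.2, 259.4, 18]]
canister [[294.6, 242.5, 46], [267.5, 258.9, 291], [289.2, 270.0, 162], [248.2, 302.3, 32], [271.0, 309.2, 32], [262.5, 318.5, 56]]
top [[280, 203, 14, 7, 87], [422, 221, 6, 6, 28], [318, 226, 17, 101, 769], [425, 229, 6, 6, 28], [160, 251, 135, 151, 7894], [155, 262, 5, 5, 19], [50, 269, 148, 148, 6368], [110, 292, 6, 10, 23], [123, 297, 7, 8, 35], [108, 307, 9, 7, 31], [194, 376, 25, 21, 207], [93, 388, 6, 9, 38], [0, 395, 129, 85, 6405], [249, 408, 21, 31, 298], [319, 409, 24, 
[... 855 characters left out ...]
98, 6, 6, 32], [189, 206, 11, 10, 76], [226, 208, 12, 9, 54], [276, 228, 44, 35, 458], [321, 256, 23, 20, 199], [374, 258, 9, 7, 31], [320, 264, 6, 7, 22], [254, 303, 15, 9, 83]]
red [321 276] [326 320] pred grip [array([323.737 , 321.0741]), array([324.3015, 275.9203])]
-0.02 [126, 127, 128, 120, 129, 145, 134, 136, 137, 169, 172, 181, 182, 173, 127, 124]
-0.01 [128, 131, 130, 123, 139, 193, 190, 189, 189, 188, 186, 185, 185, 179, 130, 126]
0 [175, 175, 175, 174, 178, 165, 190, 188, 187, 186, 186, 185, 184, 177, 132, 129]
0.01 [124, 118, 118, 112, 124, 163, 188, 187, 186, 186, 185, 184, 185, 178, 128, 124]
0.02 [127, 126, 129, 122, 123, 164, 188, 188, 183, 185, 187, 187, 180, 168, 127, 127]
```

```bash
python3 -c "
from cell import robot
print(robot.hand_in())"
```

```text
the job is handed in; nothing more can be done
None
```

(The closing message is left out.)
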